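Find where a dovetail slide binds and lock its stop collar at the place

ROBOT

A 6-joint arm with a two-finger parallel gripper is mounted at the origin on a cart in front of the work surface, level with it; the furniture and walls round the work are solid. World frame = base frame: x ahead of the robot, y to its left, z up, the work surface at z = 0. Lengths are in m, angles in rad, forces in N, time in s.
With the tool pointing down it reaches from about 0.275 to 0.775 m from the base axis. Payload 14.6 kg.
Tool frame: the origin (TCP) lies midway between the tips of the shut fingers; the grasp point (between the pads) lies robot.pinch_z behind it (robot.pinch_z is the distance from the TCP to the grasp point, in m); z points along the fingers, y is the direction in which the jaws open and shut (so a half turn about z gives the same grasp; the last joint's range is limited). The gripper opens to 85 mm and grips with 20 to 120 N. Pads are 22 mm wide; open, the fingers measure 114 mm over their backs; the gripper's body (76 mm by 85 mm) begins 54 mm behind the grasp point. The pads swing forward as they close: fully open they stand 13 mm farther back than shut.
Start: joints at [1.083, 0.263, -0.048, 1.259, 0, 1.415], TCP at [0.172, 0.496, 0.231] pointing down, gripper open.
Joint ranges: [-2.65, 2.65], [-0.89, 1.7], [-1.18, 1.37], [-2.13, 2.11], [-1.35, 1.29], [-3.14, 3.14]. Speed limits (rad/s): [1.89, 1.89, 2.57, 2.79, 3.14, 3.14].

INTERFACE

Orientations are given as a unit quaternion [x, y, z, w].
In Python, from station import robot, capture, camera_params, ticket gives the robot as it stands.
- The arm moves only by the tool carry_out, never from a script. Its argument "increments" is a list of rows, each an object with "travel": the shift along the tool's x, y, z in m, a list of three; "turn": the turn, a rotation vector about the tool's x, y, z in degrees, a list of three; "grip": the finger opening in m, from 0 to 0.0854. A call has 1 to 5 rows; each row is the pose to reach, as a shift and turn from the pose commanded when the call began, along the tool's axes at that moment; what a row does not reach only later rows make up. A row lasts 1/10 s, in which the tool goes at most 50 mm and 8.59 degrees, less where a joint would pass 70% of its speed; a pose out of reach is approached as far as the arm can. A call with a gripper value outside its range is refused whole. The fingers move at their own pace and stop on an object; "force" is the grip in N (left out, the last holds). Time passes only in rows, so rows that repeat a pose let the fingers close. It gives the time, the measured TCP pose, the force and the opening at its end, in the units of the state.
- robot.read_state(): the state, without advancing time (a new reading comes with each control period).
- capture(name): name is "side" or "top" or "wrist"; returns (picture, depth): 480x640x3 uint8, red, green, blue; 480x640 float32, m along the optical axis (not along the pixel's ray), 0 where there is no reading.
- camera_params(name): a dict with "vertical_fov" (degrees; the focal length in pixels is half the picture's height over the tangent of half this angle, whatever the lens; pixels are square), "cx", "cy" (the principal point, pixels), "dist" ([k1, k2, p1, p2, k3] as OpenCV has them; the pictures are not rectified), "R" (3x3) and "t" (3): a world point X has camera coordinates R X + t; the wrist camera has in their place "tool_from_camera" (4x4, takes a point from camera to tool coordinates, whose origin is the TCP and whose axes are the flange's). Camera axes: x right, y down, z forward; pixel columns grow to the right and rows downward; lengths in m; the calibration is good to about 2 mm. A picture is of the moment at which its call begins: read the wrist's pose just before it. camera_params takes no time and is no camera call.
- ticket.job_done(): hands the job in, once; it reports no verdict.
The state is a dict: "time_s": time; "joint_pos": joint angles; "qvel": joint speeds; "effort": joint torques, N m; "position": TCP position; "ee_rot": TCP orientation; "ft_force": force on the tool from outside, world axes, zero at the start; "wrist_torque": the same for the moment, N m; "width": finger opening in m.
Only numpy, scipy, OpenCV 4.12 (cv2) and the standard library are available. Lean on these libraries where they do the work, as an engineer would, in place of code of your own. Each camera call takes 0.05 s, during which the arm holds its last target.

TASK

This dovetail slide binds somewhere along its way. Run the saddle from its home end towards the far end, its lug pushing the stop collar along ahead of it, just until you feel the saddle begin to bind beyond its normal drag, without forcing it into the tight place; then back the saddle off about 20 mm so that it runs free, and leave it and the collar standing so. Last, tighten the collar's red wing knob clockwise, about a quarter turn to its stop, so that the collar keeps the place for the fitter; disturb nothing else on the bench.

Things in the scene. Friction and masses are not known exactly. Their poses are not given: they have to be found in the camera images.
- slide_base: the slide, fixed on the table: grey base plate 130 x 340 mm, top 14 mm above the table, with an aluminium end plate at either end (top 60 mm above the table) and a 10 mm steel stop rod between them along the robot's side, 56 mm from the way's centre line and 44 mm above the table. Origin on the table under the centre of the way; its own y axis runs along the way from the home end to the far end (to the robot's left, turned up to 0.25 rad), its x axis away from the robot.
- way: the fixed steel dovetail way, 318 mm long, top 34 mm up; origin and axes as slide_base. Somewhere in its further part, unseen and different every time, it is tight: there the push needed rises about 1.5 N per mm above the normal drag (about 5 N for saddle and collar together, uneven by 1 to 2 N). 4 to 6 N above normal is surely binding; over about 10 mm in (14 N above normal) is forcing it.
- way_home_end (a point): centre of the way's top at its home end (the robot's right), 34 mm above the table
- way_far_end (a point): centre of the way's top at its far end (the robot's left), 34 mm above the table, 318 mm from the home end: the line from home end to far end is the direction of travel
- saddle: the aluminium saddle, 70 mm long and 80 mm wide, top 56 mm above the table, with gib screws on its side; it can only slide along the way, from standing 9 mm clear of the home end plate, 225 mm towards the far end, and stays where it is left (normal drag about 3.5 N). Origin on the table under its centre, y axis along the way towards the far end. It starts near the home end.
- saddle_handle (a point): middle of the saddle's upright black round handle, on the saddle's centre: 24 mm across, from 59 to 96 mm above the table (this point is 78 mm above it), on a steel flange 34 mm across and 3 mm high
- lug_face (a point): centre of the leading face of the saddle's lug, the 8 mm thick arm round the stop rod, flush with the saddle's leading end: 35 mm ahead of the saddle's centre and 56 mm towards the robot from it, 44 mm above the table. Its y axis points along the way towards the far end.
- collar: the dark steel stop collar on the stop rod, ahead of the lug, 24 mm across and 18 mm long; while its clamp knob is slack it slides along the rod with a drag of about 1.5 N and stays where it is left. Origin on the rod's axis at the collar's face towards the lug, y axis along the rod towards the far end. At the start it stands 10 to 70 mm ahead of the lug.
- collar_face (a point): centre of the collar's face that meets the lug; collar and lug touch when this point and lug_face coincide
- clamp_knob (a joint): turn of the collar's red wing knob about its upright axis, in rad, growing clockwise as seen from above: 0 fully slack (the wing's broad faces then face across the rod), 1.4 its stop. It starts near 0 and stays where it is left; it takes about 0.1 N m to turn, and from about 1.0 on more and more, up to about 0.25 N m, as it clamps the collar to the rod. It counts as tight above 1.15.
- knob_grip (a point): centre of the red wing on the knob, on the knob's axis, 80 mm above the table and 9 mm beyond collar_face: the wing is 10 mm thick (its own x axis), 26 mm wide (its own y axis, along the rod when slack) and stands from 67 to 93 mm above the table
- screwdriver: bystander: loose orange-handled screwdriver, 160 mm long, lying left of the slide; origin under its middle
- loupe: bystander: loose black loupe, 41 mm across and 44 mm high, standing right of the slide; origin under its middle
- ring_gauge: bystander: loose steel ring gauge, 48 mm across and 18 mm high, behind the slide on the right; origin under its middle
- weight: bystander: loose brass weight, 30 mm across and 40 mm high, standing left of the slide; origin under its middle

How it is judged:
On the way, in this order (a step that is already met when the one before it is completed fails the run):
1. the saddle, its lug against the collar (within 2 mm), has begun to bind on the way (contact force above 5 N) (contact force between saddle and way above 5 N and y of collar_face in the frame of lug_face below 0.002 m), for 0.1 s.
2. the saddle is backed off and stands still, running free, its lug 12 to 32 mm short of the collar that marks the tight place (y of collar_face in the frame of lug_face between 0.012 and 0.032 m and contact force between saddle and way below 0.5 N and linear speed of saddle below 0.004 m/s), for 0.4 s.
At the end, for the whole second after the job is handed in: The collar stands at the tight place with its wing knob tight (above 1.15 rad), the saddle stands backed off with its lug 12 to 32 mm short of the collar, running free (contact force on the way below 0.5 N), and both are at rest (all of step 2 and value of joint clamp_knob above 1.15 rad and linear speed of collar below 0.004 m/s); the robot touches nothing.
It fails at once if the saddle is forced into the tight place (contact force above 42 N, some 11 mm or 15 N of push beyond normal drag) (contact force between saddle and way above 42 N).
It fails at once if a loose bystander is moved by more than 20 mm (distance of any of screwdriver, loupe, ring_gauge, weight from where it was at the start of the episode above 0.02 m).
It also fails if it takes over 67 s, if anything falls off the work surface, if the arm or the gripper's body presses on something with over 40 N, if the wrist force passes 120 N, or if a joint passes its speed limit or range.

## Working session

There is one attempt and no reset: what is moved stays moved. The work goes in short steps, Python scripts to look and compute and a tool call to move; the robot and the scene stay as the last step left them, time stands still between calls to the robot, and variables do not carry over. Pictures are saved under pics/ and viewed, and the job is handed in when it is done.

Besides the shell and the picture viewer there is one more tool, called after "Call:" by a JSON object that holds its "method" and its "body". carry_out: Moves the arm, as the interface text tells. Its arguments: {"type":"object","properties":{"increments":{"type":"array"},"force":{"type":"number"}},"required":["increments"]}

```bash
ls; mkdir -p pics
python3 - <<'E'
from station import robot, capture, camera_params
import cv2, numpy as np
s=robot.read_state()
print({k:np.round(v,4).tolist() for k,v in s.items()}, robot.pinch_z)
for n in ["top","side"]:
    p,d=capture(n); cv2.imwrite(f"pics/{n}0.png",p[:,:,::-1]); np.save(f"pics/{n}0.npy",d)
    print(n,camera_params(n))
print(camera_params("wrist"))
E
```

```text
pics
{'time_s': 0.0, 'joint_pos': [1.0827, 0.2635, -0.049, 1.2594, 0.0, 1.4155], 'qvel': [-0.0004, 0.0004, 0.0005, 0.0015, 0.0, -0.0004], 'effort': [0.0044, -63.7608, 38.4568, 0.0133, 0.0002, -0.0], 'position': [0.1714, 0.4959, 0.2308], 'ee_rot': [0.1656, 0.9862, -0.0005, -0.0002], 'ft_force': [0.9975, 0.7746, 0.6002], 'wrist_torque': [0.0196, -0.0215, 0.0141], 'width': 0.0854} 0.0187
top {'vertical_fov': 57.50112754816388, 'cx': 320.5035387482545, 'cy': 231.99852644538092, 'dist': array([-0.06263879,  0.        ,  0.        ,  0.        ,  0.        ]), 'R': array([[-0.00774127, -0.99968461,  0.02389047],
       [-0.98141065,  0.00301383, -0.19189594],
       [ 0.19176342, -0.02493188, -0.98112445]]), 't': array([-0.07391405,  0.56569297,  0.84286804])}
side {'vertical_fov': 44.837390020074665, 'cx': 309.6401775334063, 'cy': 244.20425935142296, 'dist': array([-0.03543537,  0.        ,  0.        ,  0.        ,  0.        ]), 'R': array([[-0.88574656,  0.46414349,  0.00488336],
       [ 0.40574577,  0.7793275 , -0.47751337],
       [-0.22544046, -0.42097442, -0.87861091]]), 't': array([ 0.51557011, -0.11327111,  1.29831026])}
{'vertical_fov': 71.93766545901482, 'cx': 316.057440269152, 'cy': 236.39175401355462, 'dist': array([-0.01425203,  0.        ,  0.        ,  0.        ,  0.        ]), 'tool_from_camera': array([[ 7.50520026e-05, -9.55022220e-01, -2.96534237e-01,
         7.54586385e-02],
       [ 9.99999997e-01,  8.15396319e-05, -9.51039568e-06,
         6.90362051e-04],
       [ 3.32619318e-05, -2.96534236e-01,  9.55022223e-01,
        -1.41782885e-01],
       [ 0.00000000e+00,  0.00000000e+00,  0.00000000e+00,
         1.00000000e+00]])}
```

View pics/top0.png

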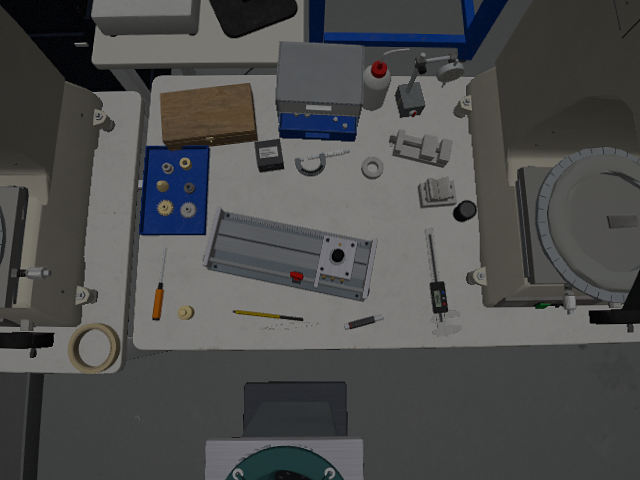

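View pics/side0.png

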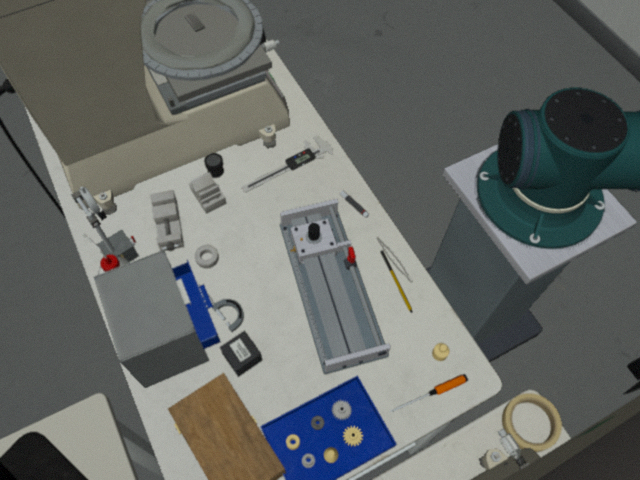

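```bash
cat > h.py <<'E'
import numpy as np, cv2
from station import camera_params
def KD(c):
    f=240/np.tan(np.radians(c["vertical_fov"]/2))
    return np.array([[f,0,c["cx"]],[0,f,c["cy"]],[0,0,1]]),np.array(c["dist"])
def ray(c,uv,z,R,t):
    K,D=KD(c)
    x=cv2.undistortPoints(np.array([[uv]],float),K,D)[0,0]
    d=R.T@np.array([x[0],x[1],1]); o=-R.T@t
    return o+d*(z-o[2])/d[2]
def px(name,uv,z):
    c=camera_params(name); return ray(c,uv,z,np.array(c["R"]),np.array(c["t"]))
def proj(name,X):
    c=camera_params(name);K,D=KD(c)
    return cv2.projectPoints(np.atleast_2d(X).astype(float),cv2.Rodrigues(np.array(c["R"]))[0],np.array(c["t"]),K,D)[0][:,0]
E
python3 - <<'E'
import cv2
p=cv2.imread("pics/top0.png")[195:310,195:385]
cv2.imwrite("pics/topz.png",cv2.resize(p,None,fx=4,fy=4,interpolation=cv2.INTER_CUBIC))
p=cv2.imread("pics/side0.png")[190:380,270:400]
cv2.imwrite("pics/sidez.png",cv2.resize(p,None,fx=3,fy=3,interpolation=cv2.INTER_CUBIC))
E
```

```text
(no output)
```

View pics/topz.png

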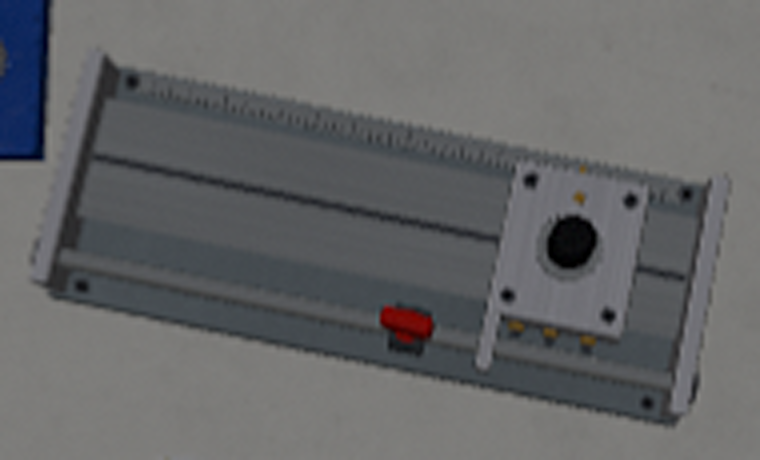

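View pics/sidez.png

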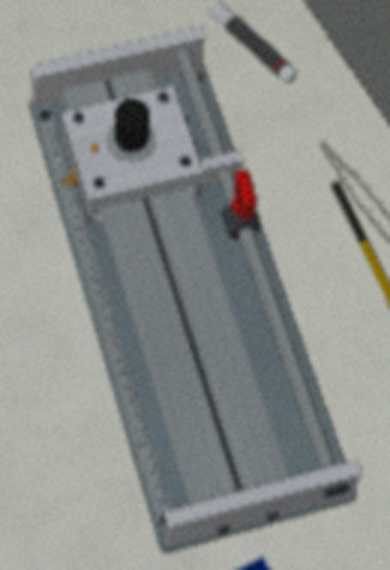

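Run:
```python
from h import *
def t(x,y,z): return px("top",(194.6+x/4,194.6+y/4),z)
P=dict(hp1=t(722,180,.06),hp2=t(683,408,.06),fp1=t(100,52,.06),fp2=t(42,278,.06),s1=t(531,180,.056),s2=t(630,200,.056),s3=t(507,295,.056),s4=t(608,315,.056),handle=t(573,241,.096),wing=t(406,320,.092),w1=t(383,314,.092),w2=t(432,325,.092))
for k,v in P.items(): print(k,v.round(4))
c=(P['s1']+P['s2']+P['s3']+P['s4'])/4; print('saddle c',c)
a=(P['hp1']+P['hp2'])/2;b=(P['fp1']+P['fp2'])/2
for v in ((b-a),P['s1']-P['s2'],P['s3']-P['s4'],P['w1']-P['w2']): print(np.linalg.norm(v),np.arctan2(-v[0],v[1]))
# side check
def s(x,y,z): return px("side",(269.6+x/3,189.6+y/3),z)
print(s(132,108,.096),s(244,180,.092))
d=(b-a)/np.linalg.norm(b-a); n=np.array([d[1],-d[0],0])
m=(a+b)/2
for k in('handle','wing'): print(k,(P[k]-m)@d,(P[k]-m)@n)
print('sc',(c-m)@d,(c-m)@n, d,n,m)
```

```text
hp1 [ 0.5483 -0.1885  0.06  ]
hp2 [ 0.4328 -0.1654  0.06  ]
fp1 [0.6163 0.1309 0.06  ]
fp2 [0.4994 0.1559 0.06  ]
s1 [ 0.5493 -0.0909  0.056 ]
s2 [ 0.5388 -0.1414  0.056 ]
s3 [ 0.4903 -0.0781  0.056 ]
s4 [ 0.4799 -0.1291  0.056 ]
handle [ 0.5121 -0.1093  0.096 ]
wing [ 0.4745 -0.0283  0.092 ]
w1 [ 0.4774 -0.0172  0.092 ]
w2 [ 0.472  -0.0408  0.092 ]
saddle c [ 0.51458659 -0.10987112  0.056     ]
0.3272794154230741 -0.2071476742787101
0.051663010176891115 -0.20608668978838643
0.05200562282901255 -0.201629675196754
0.024274519262618293 -0.22564327523930353
[ 0.51553284 -0.11120784  0.096     ] [ 0.47548486 -0.03246003  0.092     ]
handle -0.09306376042336216 0.007167397646349795
wing -0.02146932219257192 -0.046281022914707697
sc -0.09308714506447535 0.009746612045117408 [0.20566939 0.97862153 0.        ] [ 0.97862153 -0.20566939  0.        ] [ 0.52419353 -0.01676946  0.06      ]
```

```bash
cat >> h.py <<'E'
from scipy.spatial.transform import Rotation as Rn
A=0.2058; d=np.array([np.sin(A),np.cos(A),0]); n=np.array([np.cos(A),-np.sin(A),0])
def goal(X,jaw,flip=False):
    from station import robot
    s=robot.read_state(); R=Rn.from_quat(s["ee_rot"])
    j=np.array(jaw)*(-1 if flip else 1); z=np.array([0,0,-1.]); x=np.cross(j,z)
    G=Rn.from_matrix(np.stack([x,j,z],1))
    tr=R.inv().apply(np.array(X)-s["position"]); tu=(R.inv()*G).as_rotvec(degrees=True)
    print("t",round(s["time_s"],2),"q",np.round(s["joint_pos"],2),"travel",tr.round(4),"turn",tu.round(2),"pos",s["position"].round(4),"w",round(s["width"],4))
E
python3 -c "
from h import *
goal([.514,-.110,.2308],d)"
```

```text
t 0.1 q [ 1.08  0.26 -0.05  1.26  0.    1.42] travel [-5.218e-01 -4.608e-01  4.000e-04] turn [-0.05 -0.01 -7.28] pos [0.1714 0.496  0.2309] w 0.085
```

Call:
{"method": "carry_out", "body": {"increments": [{"travel":[-0.036,-0.032,0],"turn":[0,0,-1],"grip":0.085},{"travel":[-0.072,-0.064,0],"turn":[0,0,-2],"grip":0.085},{"travel":[-0.108,-0.096,0],"turn":[0,0,-4],"grip":0.085},{"travel":[-0.144,-0.128,0],"turn":[0,0,-6],"grip":0.085},{"travel":[-0.18,-0.16,0],"turn":[0,0,-7.3],"grip":0.085}]}}

```text
time_s: 0.6
position: [0.2896, 0.2845, 0.2312]
ee_rot: [0.102, 0.995, -0.0, 0.0]
ft_force: [0.6, 0.6, -0.6]
width: 0.085
```

```bash
python3 -c "
from h import *
goal([.514,-.110,.2308],d)"
```

```text
t 0.6 q [ 0.58  0.06 -0.3   1.21 -0.    0.78] travel [-0.2994 -0.341   0.0004] turn [-0.    0.    0.14] pos [0.2896 0.2845 0.2312] w 0.085
```

Call:
{"method": "carry_out", "body": {"increments": [{"travel":[-0.033,-0.038,0],"turn":[0,0,0],"grip":0.085},{"travel":[-0.066,-0.076,0],"turn":[0,0,0],"grip":0.085},{"travel":[-0.1,-0.114,0],"turn":[0,0,0],"grip":0.085},{"travel":[-0.133,-0.152,0],"turn":[0,0,0],"grip":0.085},{"travel":[-0.166,-0.19,0],"turn":[0,0,0],"grip":0.085}]}}

```text
time_s: 1.1
position: [0.4124, 0.0662, 0.2313]
ee_rot: [0.103, 0.995, 0.0, 0.0]
ft_force: [0.1, 1.8, -0.2]
width: 0.085
```

Call:
{"method": "carry_out", "body": {"increments": [{"travel":[-0.033,-0.038,0],"turn":[0,0,0],"grip":0.085},{"travel":[-0.066,-0.076,0],"turn":[0,0,0],"grip":0.085},{"travel":[-0.1,-0.114,0],"turn":[0,0,0],"grip":0.085},{"travel":[-0.133,-0.151,0],"turn":[0,0,0],"grip":0.085},{"travel":[-0.133,-0.151,0],"turn":[0,0,0],"grip":0.085}]}}

```text
time_s: 1.6
position: [0.5134, -0.1111, 0.2301]
ee_rot: [0.104, 0.995, -0.0, -0.0]
ft_force: [-0.5, 0.5, -0.8]
width: 0.085
```

Run:
```python
from h import *
goal([.514,-.110,.2308],d)
from station import capture
p,_=capture("wrist"); cv2.imwrite("pics/w1.png",p[:,:,::-1])
```

```text
t 1.6 q [-0.37  0.26 -0.05  1.26 -0.   -0.16] travel [-0.0003  0.0012 -0.0007] turn [-0.04 -0.02 -0.2 ] pos [ 0.5134 -0.1111  0.2301] w 0.085
```

View pics/w1.png

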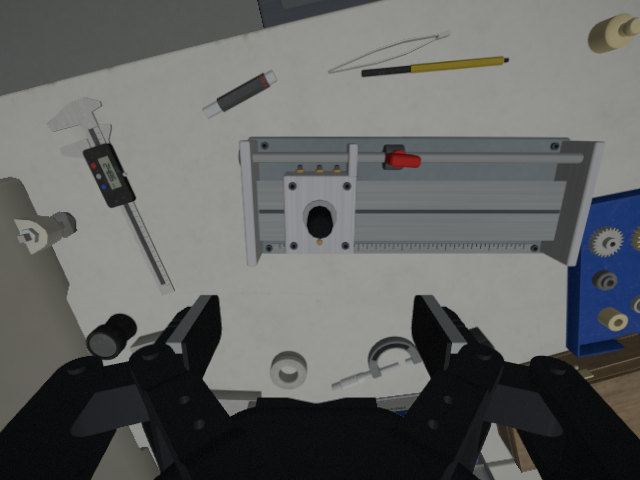

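```bash
cat >> h.py <<'E'
def wpx(uv,z,pos,quat):
    c=camera_params("wrist"); T=np.array(c["tool_from_camera"])
    R=Rn.from_quat(quat).as_matrix(); Rwc=R@T[:3,:3]; o=R@T[:3,3]+np.array(pos)
    return ray(c,uv,z,Rwc.T,-Rwc.T@o)
E
python3 - <<'E'
from h import *
p=cv2.imread("pics/w1.png")[130:260,270:430]
cv2.imwrite("pics/w1z.png",cv2.resize(p,None,fx=5,fy=5,interpolation=cv2.INTER_CUBIC)[:600])
E
```

```text
(no output)
```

View pics/w1z.png

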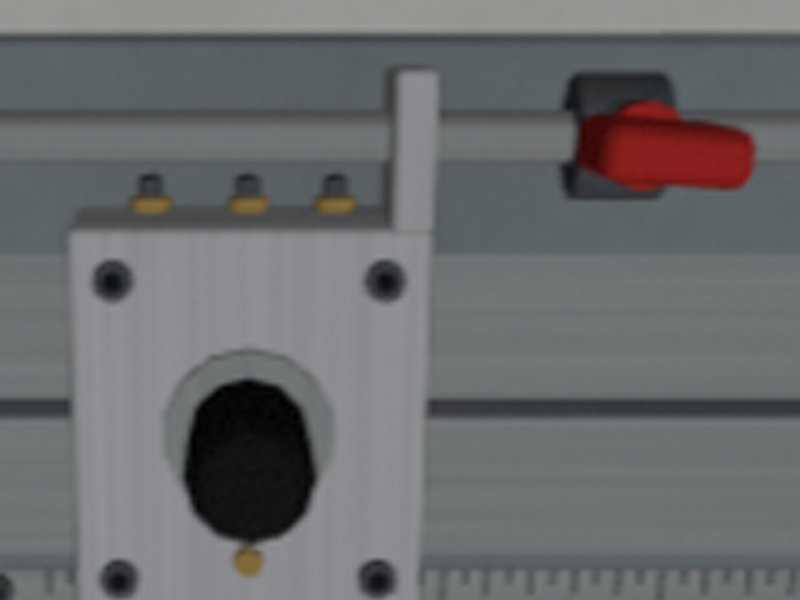

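Run:
```python
from h import *
pos=[0.5134,-0.1111,0.2301]; q=Rn.from_matrix(np.stack([np.cross(d,[0,0,-1]),d,[0,0,-1]],1)).as_quat()
from station import robot
q=robot.read_state()["ee_rot"]; pos=robot.read_state()["position"]
f=lambda x,y,z: wpx((269.6+x/5,129.6+y/5),z,pos,q)
H=f(249,433,.059);T=f(250,478,.096)
sc=sum(f(*a,.056) for a in((112,280),(385,280),(118,580),(378,580)))/4
print(pos,"flange",H,"top",T,"screws",sc)
for u in((740,155),(630,150),(690,155)):
  w=f(*u,.093); print("wing",u,w,(w-H)@d,(w-H)@n)
s1,s2=f(112,280,.056),f(385,280,.056);v=s2-s1;print(np.arctan2(v[0],v[1]))
```

```text
[ 0.51216434 -0.10895512  0.23024834] flange [ 0.51397716 -0.10534239  0.059     ] top [ 0.51295182 -0.10531826  0.096     ] screws [ 0.51488094 -0.10565163  0.056     ]
wing (740, 155) [ 0.47635504 -0.01491304  0.093     ] 0.08083300002912432 -0.055307476594647444
wing (630, 150) [ 0.47181371 -0.03263089  0.093     ] 0.06256101212368134 -0.05613233076500356
wing (690, 155) [ 0.47465568 -0.02302113  0.093     ] 0.07254874865404135 -0.055314089991462395
0.2084355831292401
```

```bash
python3 -c "
from h import *
goal([.5145,-.1085,.0645],d)"
```

```text
t 1.65 q [-0.37  0.26 -0.05  1.26 -0.   -0.16] travel [-0.0024  0.0009  0.1657] turn [ 0.   -0.08 -0.16] pos [ 0.5122 -0.109   0.2302] w 0.0851
```

Call:
{"method": "carry_out", "body": {"increments": [{"travel":[-0.002,0.001,0.04],"turn":[0,0,0],"grip":0.085},{"travel":[-0.002,0.001,0.08],"turn":[0,0,0],"grip":0.085},{"travel":[-0.002,0.001,0.12],"turn":[0,0,0],"grip":0.085},{"travel":[-0.002,0.001,0.15],"turn":[0,0,0],"grip":0.085},{"travel":[-0.002,0.001,0.165],"turn":[0,0,0],"grip":0.085}]}}

```text
time_s: 2.15
position: [0.5117, -0.1044, 0.064]
ee_rot: [0.102, 0.995, 0.0, -0.002]
ft_force: [0.6, -0.2, 1.3]
width: 0.0852
```

Run:
```python
from h import *
goal([.5145,-.1085,.0645],d)
from station import capture,robot
p,_=capture("wrist"); cv2.imwrite("pics/w2.png",p[:,:,::-1])
print(robot.read_state()["ft_force"])
```

```text
t 2.15 q [-0.36  0.37 -0.37  0.83  0.   -0.15] travel [-0.0036 -0.0034 -0.0005] turn [ 0.04 -0.2   0.08] pos [ 0.5117 -0.1044  0.064 ] w 0.0852
[-0.49764208  1.27452625 -3.79894459]
```

View pics/w2.png

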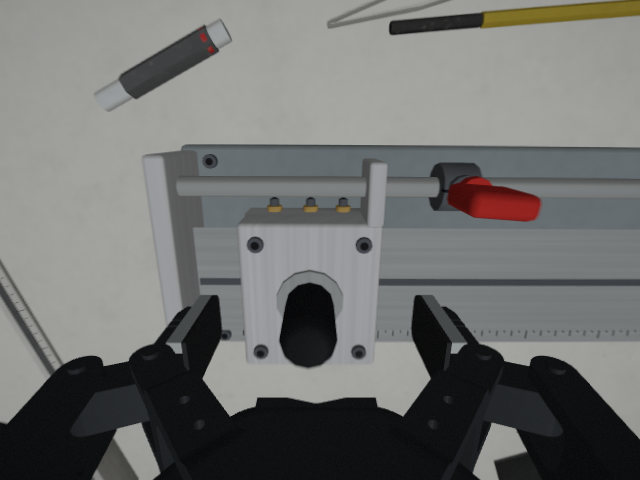

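Run:
```python
from h import *
I=Rn.from_euler('x',180,degrees=True).as_quat()
# tool-relative: tool x = world x, y=-y
print(wpx((310,298),.059,[0,0,.0645],I), wpx((308,340),.096,[0,0,.0645],I))
from station import robot
for _ in range(3): print(robot.read_state()["position"],robot.read_state()["time_s"])
```

```text
[-0.00230887  0.00234899  0.059     ] [-0.00090342  0.00246918  0.096     ]
[ 0.51124621 -0.10432696  0.06285627] 2.2
[ 0.51124621 -0.10432696  0.06285627] 2.2
[ 0.51124621 -0.10432696  0.06285627] 2.2
```

Call:
{"method": "carry_out", "body": {"increments": [{"travel":[-0.0015,-0.0025,-0.002],"turn":[0,0,0],"grip":0.06},{"travel":[-0.0015,-0.0025,-0.002],"turn":[0,0,0],"grip":0.03},{"travel":[-0.0015,-0.0025,-0.002],"turn":[0,0,0],"grip":0.015},{"travel":[-0.0015,-0.0025,-0.002],"turn":[0,0,0],"grip":0.015},{"travel":[-0.0015,-0.0025,-0.002],"turn":[0,0,0],"grip":0.015}], "force": 45}}

```text
time_s: 2.7
position: [0.5149, -0.1089, 0.0692]
ee_rot: [0.103, 0.995, -0.0, 0.001]
ft_force: [-1.6, 1.1, 7.9]
width: 0.0224
```

Call:
{"method": "carry_out", "body": {"increments": [{"travel":[0,0,0],"turn":[0,0,0],"grip":0.015},{"travel":[0,0,0],"turn":[0,0,0],"grip":0.015},{"travel":[0,0,0],"turn":[0,0,0],"grip":0.015}]}}

```text
time_s: 3.0
position: [0.5149, -0.1089, 0.0692]
ee_rot: [0.103, 0.995, -0.0, 0.001]
ft_force: [-1.4, 0.0, 8.3]
width: 0.0227
```

```bash
cat > f.py <<'E'
from h import *
from station import robot
s=robot.read_state(); F=np.array(s["ft_force"]); p=np.array(s["position"])
print("t %.2f w %.4f F.d %.2f F.n %.2f Fz %.2f s %.4f n %.4f z %.4f"%(s["time_s"],s["width"],F@d,F@n,F[2],(p-[.5142,-.109,0])@d,(p-[.5142,-.109,0])@n,p[2]), s["wrist_torque"].round(2) if hasattr(s["wrist_torque"],"round") else s["wrist_torque"])
E
python3 f.py
```

```text
t 3.00 w 0.0227 F.d -0.28 F.n -1.34 Fz 8.30 s 0.0003 n 0.0007 z 0.0692 [ 0.24  0.37 -0.01]
```

Call:
{"method": "carry_out", "body": {"increments": [{"travel":[0,0.002,-0.001],"turn":[0,0,0],"grip":0.015},{"travel":[0,0.006,-0.001],"turn":[0,0,0],"grip":0.015},{"travel":[0,0.01,-0.001],"turn":[0,0,0],"grip":0.015},{"travel":[0,0.013,-0.001],"turn":[0,0,0],"grip":0.015},{"travel":[0,0.015,-0.001],"turn":[0,0,0],"grip":0.015}]}}

```text
time_s: 3.5
position: [0.5179, -0.0941, 0.0693]
ee_rot: [0.103, 0.995, -0.0, 0.0]
ft_force: [2.7, -5.1, -6.8]
width: 0.0228
```

```bash
python3 f.py
```

```text
t 3.50 w 0.0228 F.d -4.39 F.n 3.72 Fz -6.75 s 0.0153 n 0.0006 z 0.0693 [-0.84 -0.68 -0.01]
```

Call:
{"method": "carry_out", "body": {"increments": [{"travel":[0,0.003,0.0004],"turn":[0,0,0],"grip":0.015},{"travel":[0,0.006,0.0004],"turn":[0,0,0],"grip":0.015},{"travel":[0,0.01,0.0004],"turn":[0,0,0],"grip":0.015},{"travel":[0,0.014,0.0004],"turn":[0,0,0],"grip":0.015},{"travel":[0,0.018,0.0004],"turn":[0,0,0],"grip":0.015}]}}

```text
time_s: 4.0
position: [0.5217, -0.0765, 0.0692]
ee_rot: [0.103, 0.995, -0.0, 0.0]
ft_force: [2.3, -5.5, 3.4]
width: 0.0225
```

```bash
python3 f.py
```

```text
t 4.00 w 0.0225 F.d -4.96 F.n 3.37 Fz 3.42 s 0.0334 n 0.0007 z 0.0692 [-1.03 -0.35 -0.03]
```

Call:
{"method": "carry_out", "body": {"increments": [{"travel":[0,0.004,0],"turn":[0,0,0],"grip":0.015},{"travel":[0,0.008,0],"turn":[0,0,0],"grip":0.015},{"travel":[0,0.012,0],"turn":[0,0,0],"grip":0.015},{"travel":[0,0.014,0],"turn":[0,0,0],"grip":0.015},{"travel":[0,0.015,0],"turn":[0,0,0],"grip":0.015}]}}

```text
time_s: 4.5
position: [0.5248, -0.0617, 0.0692]
ee_rot: [0.102, 0.995, -0.0, 0.001]
ft_force: [1.9, -5.8, 3.6]
width: 0.0225
```

```bash
python3 f.py
```

```text
t 4.50 w 0.0225 F.d -5.31 F.n 3.01 Fz 3.61 s 0.0484 n 0.0008 z 0.0692 [-1.02 -0.42 -0.02]
```

Call:
{"method": "carry_out", "body": {"increments": [{"travel":[0,0.002,0],"turn":[0,0,0],"grip":0.015},{"travel":[0,0.004,0],"turn":[0,0,0],"grip":0.015},{"travel":[0,0.006,0],"turn":[0,0,0],"grip":0.015}]}}

```text
time_s: 4.8
position: [0.5261, -0.056, 0.0692]
ee_rot: [0.103, 0.995, -0.0, 0.001]
ft_force: [2.1, -5.8, 3.4]
width: 0.0225
```

```bash
python3 f.py
```

```text
t 4.80 w 0.0225 F.d -5.27 F.n 3.22 Fz 3.44 s 0.0543 n 0.0008 z 0.0692 [-1.06 -0.4  -0.02]
```

Call:
{"method": "carry_out", "body": {"increments": [{"travel":[0,0.002,0],"turn":[0,0,0],"grip":0.015},{"travel":[0,0.004,0],"turn":[0,0,0],"grip":0.015},{"travel":[0,0.006,0],"turn":[0,0,0],"grip":0.015}]}}

```text
time_s: 5.1
position: [0.5273, -0.0501, 0.0693]
ee_rot: [0.103, 0.995, -0.0, 0.001]
ft_force: [2.8, -5.5, 2.9]
width: 0.0226
```

Call:
{"method": "carry_out", "body": {"increments": [{"travel":[0,0.002,0],"turn":[0,0,0],"grip":0.015},{"travel":[0,0.004,0],"turn":[0,0,0],"grip":0.015},{"travel":[0,0.006,0],"turn":[0,0,0],"grip":0.015}]}}

```text
time_s: 5.4
position: [0.5286, -0.0443, 0.0693]
ee_rot: [0.103, 0.995, -0.0, 0.001]
ft_force: [2.3, -5.4, 2.8]
width: 0.0226
```

Call:
{"method": "carry_out", "body": {"increments": [{"travel":[0,0.002,0],"turn":[0,0,0],"grip":0.015},{"travel":[0,0.004,0],"turn":[0,0,0],"grip":0.015},{"travel":[0,0.005,0],"turn":[0,0,0],"grip":0.015}]}}

```text
time_s: 5.7
position: [0.5296, -0.0393, 0.0693]
ee_rot: [0.103, 0.995, -0.0, 0.001]
ft_force: [2.2, -6.1, 2.9]
width: 0.0228
```

Call:
{"method": "carry_out", "body": {"increments": [{"travel":[0,0.002,0],"turn":[0,0,0],"grip":0.015},{"travel":[0,0.003,0],"turn":[0,0,0],"grip":0.015},{"travel":[0,0.004,0],"turn":[0,0,0],"grip":0.015}]}}

```text
time_s: 6.0
position: [0.5304, -0.0355, 0.0692]
ee_rot: [0.103, 0.995, -0.0, 0.001]
ft_force: [2.3, -6.4, 2.2]
width: 0.0225
```

Call:
{"method": "carry_out", "body": {"increments": [{"travel":[0,0.002,0],"turn":[0,0,0],"grip":0.015},{"travel":[0,0.003,0],"turn":[0,0,0],"grip":0.015},{"travel":[0,0.004,0],"turn":[0,0,0],"grip":0.015}]}}

```text
time_s: 6.3
position: [0.5313, -0.0315, 0.0693]
ee_rot: [0.103, 0.995, -0.0, 0.001]
ft_force: [1.7, -5.5, 3.2]
width: 0.022
```

```bash
python3 f.py; python3 -c "
from h import *
from station import capture
p,_=capture('top');cv2.imwrite('pics/t2.png',cv2.resize(p[195:310,195:385,::-1],None,fx=4,fy=4))
p,_=capture('wrist');cv2.imwrite('pics/w3.png',p[:,:,::-1])"
```

```text
t 6.30 w 0.0220 F.d -5.05 F.n 2.81 Fz 3.20 s 0.0793 n 0.0009 z 0.0693 [-1.02 -0.64 -0.03]
```

View pics/w3.png

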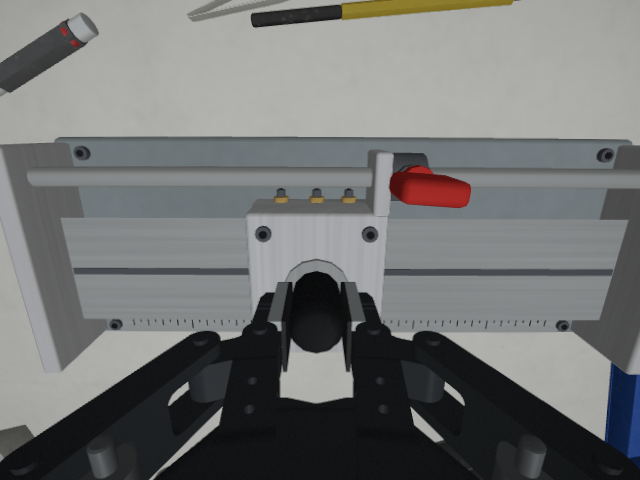

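The saddle is gripped and its lug (col 383) is touching the collar (col 392 on). I'll go on in small steps.

Call:
{"method": "carry_out", "body": {"increments": [{"travel":[0,0.002,0],"turn":[0,0,0],"grip":0.015},{"travel":[0,0.003,0],"turn":[0,0,0],"grip":0.015},{"travel":[0,0.004,0],"turn":[0,0,0],"grip":0.015}]}}

```text
time_s: 6.7
position: [0.5321, -0.0276, 0.0693]
ee_rot: [0.103, 0.995, -0.0, 0.001]
ft_force: [2.3, -6.3, 2.5]
width: 0.0226
```

Call:
{"method": "carry_out", "body": {"increments": [{"travel":[0,0.002,0],"turn":[0,0,0],"grip":0.015},{"travel":[0,0.003,0],"turn":[0,0,0],"grip":0.015},{"travel":[0,0.004,0],"turn":[0,0,0],"grip":0.015}]}}

```text
time_s: 7.0
position: [0.5329, -0.0237, 0.0692]
ee_rot: [0.103, 0.995, -0.0, 0.001]
ft_force: [2.9, -5.6, 2.9]
width: 0.0223
```

Call:
{"method": "carry_out", "body": {"increments": [{"travel":[0,0.002,0],"turn":[0,0,0],"grip":0.015},{"travel":[0,0.003,0],"turn":[0,0,0],"grip":0.015},{"travel":[0,0.004,0],"turn":[0,0,0],"grip":0.015}]}}

```text
time_s: 7.3
position: [0.5337, -0.0198, 0.0692]
ee_rot: [0.103, 0.995, -0.0, 0.001]
ft_force: [3.8, -5.9, 3.3]
width: 0.0228
```

Call:
{"method": "carry_out", "body": {"increments": [{"travel":[0.0002,0.002,0],"turn":[0,0,0],"grip":0.015},{"travel":[0.0002,0.003,0],"turn":[0,0,0],"grip":0.015},{"travel":[0.0002,0.004,0],"turn":[0,0,0],"grip":0.015}]}}

```text
time_s: 7.6
position: [0.5346, -0.0159, 0.0693]
ee_rot: [0.103, 0.995, -0.0, 0.001]
ft_force: [4.7, -7.2, 2.4]
width: 0.0223
```

Call:
{"method": "carry_out", "body": {"increments": [{"travel":[-0.0004,0.002,0],"turn":[0,0,0],"grip":0.015},{"travel":[-0.0004,0.003,0],"turn":[0,0,0],"grip":0.015},{"travel":[-0.0004,0.004,0],"turn":[0,0,0],"grip":0.015}]}}

```text
time_s: 7.9
position: [0.5354, -0.012, 0.0692]
ee_rot: [0.103, 0.995, -0.0, 0.001]
ft_force: [1.7, -6.0, 4.5]
width: 0.0228
```

Call:
{"method": "carry_out", "body": {"increments": [{"travel":[0,0.002,0],"turn":[0,0,0],"grip":0.015},{"travel":[0,0.003,0],"turn":[0,0,0],"grip":0.015},{"travel":[0,0.004,0],"turn":[0,0,0],"grip":0.015}]}}

```text
time_s: 8.2
position: [0.5362, -0.0081, 0.0692]
ee_rot: [0.103, 0.995, -0.0, 0.001]
ft_force: [1.9, -5.7, 3.8]
width: 0.0227
```

Call:
{"method": "carry_out", "body": {"increments": [{"travel":[0,0.002,0],"turn":[0,0,0],"grip":0.015},{"travel":[0,0.003,0],"turn":[0,0,0],"grip":0.015},{"travel":[0,0.004,0],"turn":[0,0,0],"grip":0.015}]}}

```text
time_s: 8.5
position: [0.5371, -0.0041, 0.0692]
ee_rot: [0.103, 0.995, -0.0, 0.001]
ft_force: [2.6, -5.3, 3.5]
width: 0.0226
```

Call:
{"method": "carry_out", "body": {"increments": [{"travel":[0,0.002,0],"turn":[0,0,0],"grip":0.015},{"travel":[0,0.003,0],"turn":[0,0,0],"grip":0.015},{"travel":[0,0.004,0],"turn":[0,0,0],"grip":0.015}]}}

```text
time_s: 8.8
position: [0.5379, -0.0002, 0.0692]
ee_rot: [0.103, 0.995, -0.0, 0.001]
ft_force: [3.7, -6.0, 3.3]
width: 0.0227
```

Call:
{"method": "carry_out", "body": {"increments": [{"travel":[0,0.002,0],"turn":[0,0,0],"grip":0.015},{"travel":[0,0.003,0],"turn":[0,0,0],"grip":0.015},{"travel":[0,0.004,0],"turn":[0,0,0],"grip":0.015}]}}

```text
time_s: 9.1
position: [0.5387, 0.0037, 0.0693]
ee_rot: [0.103, 0.995, -0.0, 0.001]
ft_force: [3.0, -5.7, 3.7]
width: 0.0226
```

Call:
{"method": "carry_out", "body": {"increments": [{"travel":[0,0.002,0],"turn":[0,0,0],"grip":0.015},{"travel":[0,0.003,0],"turn":[0,0,0],"grip":0.015},{"travel":[0,0.004,0],"turn":[0,0,0],"grip":0.015}]}}

```text
time_s: 9.4
position: [0.5395, 0.0076, 0.0692]
ee_rot: [0.103, 0.995, -0.0, 0.001]
ft_force: [2.9, -6.1, 3.3]
width: 0.0225
```

Call:
{"method": "carry_out", "body": {"increments": [{"travel":[0,0.002,0],"turn":[0,0,0],"grip":0.015},{"travel":[0,0.003,0],"turn":[0,0,0],"grip":0.015},{"travel":[0,0.004,0],"turn":[0,0,0],"grip":0.015}]}}

```text
time_s: 9.7
position: [0.5404, 0.0115, 0.0692]
ee_rot: [0.103, 0.995, -0.0, 0.001]
ft_force: [4.1, -5.2, 2.7]
width: 0.0226
```

Call:
{"method": "carry_out", "body": {"increments": [{"travel":[-0.0001,0.002,0],"turn":[0,0,0],"grip":0.015},{"travel":[-0.0001,0.003,0],"turn":[0,0,0],"grip":0.015},{"travel":[-0.0001,0.004,0],"turn":[0,0,0],"grip":0.015}]}}

```text
time_s: 10.0
position: [0.5412, 0.0154, 0.0692]
ee_rot: [0.103, 0.995, -0.0, 0.001]
ft_force: [2.5, -5.2, 3.7]
width: 0.0226
```

Call:
{"method": "carry_out", "body": {"increments": [{"travel":[0,0.002,0],"turn":[0,0,0],"grip":0.015},{"travel":[0,0.003,0],"turn":[0,0,0],"grip":0.015},{"travel":[0,0.004,0],"turn":[0,0,0],"grip":0.015}]}}

```text
time_s: 10.3
position: [0.542, 0.0192, 0.0692]
ee_rot: [0.103, 0.995, -0.001, 0.001]
ft_force: [2.7, -7.6, 3.4]
width: 0.0223
```

Call:
{"method": "carry_out", "body": {"increments": [{"travel":[0,0.001,0],"turn":[0,0,0],"grip":0.015},{"travel":[0,0.0015,0],"turn":[0,0,0],"grip":0.015},{"travel":[0,0.002,0],"turn":[0,0,0],"grip":0.015}]}}

```text
time_s: 10.6
position: [0.5423, 0.0208, 0.0692]
ee_rot: [0.103, 0.995, -0.001, 0.0]
ft_force: [2.4, -10.4, 3.8]
width: 0.0225
```

Call:
{"method": "carry_out", "body": {"increments": [{"travel":[0,0.0005,0],"turn":[0,0,0],"grip":0.015},{"travel":[0,0.0008,0],"turn":[0,0,0],"grip":0.015},{"travel":[0,0.0008,0],"turn":[0,0,0],"grip":0.015}]}}

```text
time_s: 10.9
position: [0.5425, 0.0215, 0.0693]
ee_rot: [0.103, 0.995, -0.001, 0.0]
ft_force: [0.6, -10.6, 3.9]
width: 0.0227
```

```bash
python3 f.py
```

```text
t 10.90 w 0.0227 F.d -10.22 F.n 2.76 Fz 3.95 s 0.1335 n 0.0010 z 0.0693 [-1.97 -0.37 -0.02]
```

Call:
{"method": "carry_out", "body": {"increments": [{"travel":[0,-0.003,0],"turn":[0,0,0],"grip":0.015},{"travel":[0,-0.008,0],"turn":[0,0,0],"grip":0.015},{"travel":[0,-0.014,0],"turn":[0,0,0],"grip":0.015},{"travel":[0,-0.019,0],"turn":[0,0,0],"grip":0.015},{"travel":[0,-0.022,0],"turn":[0,0,0],"grip":0.015}]}}

```text
time_s: 11.4
position: [0.5382, 0.001, 0.0692]
ee_rot: [0.102, 0.995, 0.001, 0.001]
ft_force: [3.8, 2.5, 4.7]
width: 0.0223
```

Call:
{"method": "carry_out", "body": {"increments": [{"travel":[0,0,0],"turn":[0,0,0],"grip":0.015},{"travel":[0,0,0],"turn":[0,0,0],"grip":0.015}]}}

```text
time_s: 11.6
position: [0.5381, 0.0007, 0.0692]
ee_rot: [0.103, 0.995, 0.0, 0.001]
ft_force: [3.9, -0.5, 5.6]
width: 0.0225
```

```bash
python3 f.py;  python3 -c "
from h import *
from station import capture
p,_=capture('wrist');cv2.imwrite('pics/w4.png',p[:,:,::-1])"
```

```text
t 11.60 w 0.0225 F.d 0.34 F.n 3.93 Fz 5.60 s 0.1123 n 0.0010 z 0.0692 [-0.14 -0.72 -0.01]
```

View pics/w4.png

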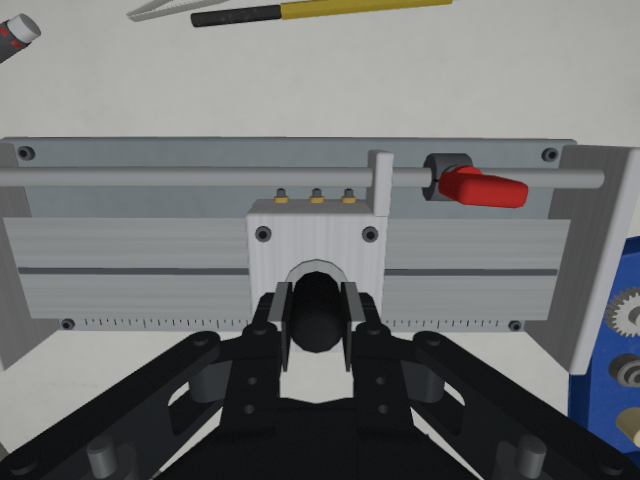

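Call:
{"method": "carry_out", "body": {"increments": [{"travel":[0,0,0],"turn":[0,0,0],"grip":0.03},{"travel":[0,0,0],"turn":[0,0,0],"grip":0.045},{"travel":[0,0,0],"turn":[0,0,0],"grip":0.06},{"travel":[0,0,0],"turn":[0,0,0],"grip":0.06}]}}

```text
time_s: 12.05
position: [0.5373, 0.0007, 0.0687]
ee_rot: [0.102, 0.995, 0.0, -0.0]
ft_force: [-0.9, 0.4, -1.0]
width: 0.0597
```

Call:
{"method": "carry_out", "body": {"increments": [{"travel":[0,0,-0.015],"turn":[0,0,0],"grip":0.06},{"travel":[0,0,-0.04],"turn":[0,0,0],"grip":0.06},{"travel":[0,0,-0.07],"turn":[0,0,0],"grip":0.06},{"travel":[0,0,-0.085],"turn":[0,0,0],"grip":0.06},{"travel":[0,0,-0.085],"turn":[0,0,0],"grip":0.06}]}}

```text
time_s: 12.55
position: [0.5385, 0.0005, 0.1557]
ee_rot: [0.103, 0.995, -0.0, 0.002]
ft_force: [0.4, 0.4, -0.4]
width: 0.06
```

```bash
python3 f.py;  python3 -c "
from h import *
from station import capture,robot
s=robot.read_state()
p,_=capture('wrist');cv2.imwrite('pics/w5.png',p[:,:,::-1]); np.save('pics/p5.npy',np.r_[s['position'],s['ee_rot']])
cv2.imwrite('pics/w5z.png',cv2.resize(p[120:270,280:480,::-1],None,fx=4,fy=4,interpolation=cv2.INTER_CUBIC))"
```

```text
t 12.55 w 0.0600 F.d 0.44 F.n 0.27 Fz -0.39 s 0.1121 n 0.0015 z 0.1557 [-0.02 -0.05 -0.02]
```

View pics/w5.png

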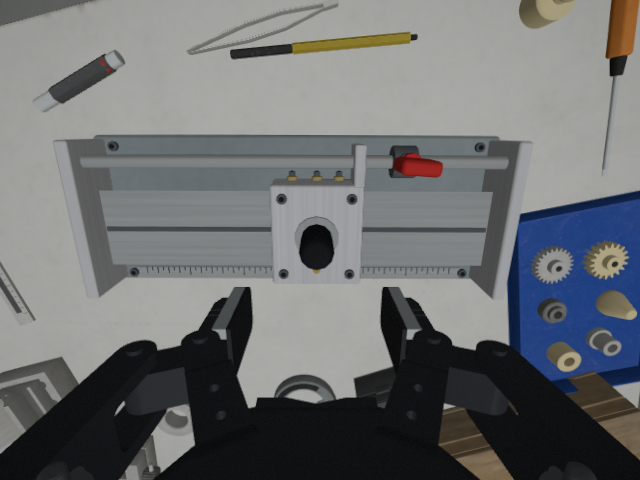

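View pics/w5z.png

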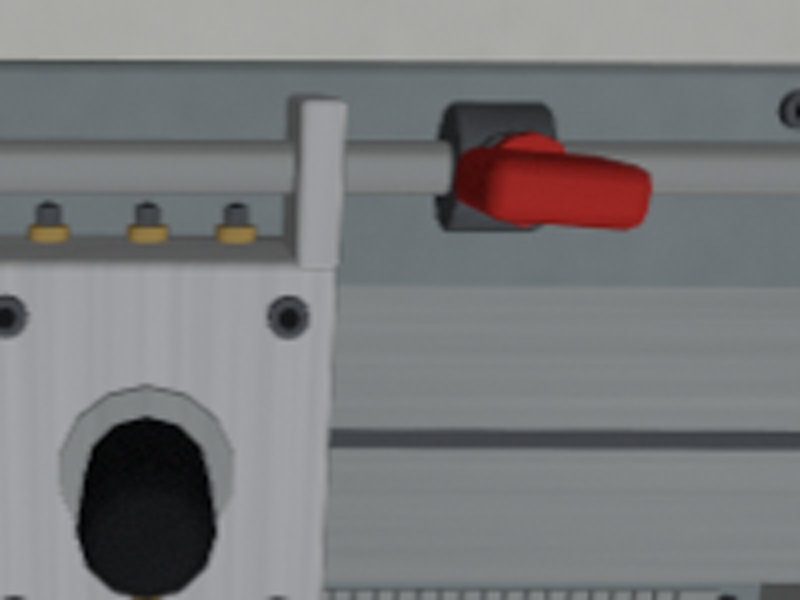

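Run:
```python
from h import *
v=np.load('pics/p5.npy');pos,q=v[:3],v[3:]
f=lambda x,y,z: wpx((279.6+x/4,119.6+y/4),z,pos,q)
H=f(146,467,.059)
print(pos,"handle",H, (H-pos)@d,(H-pos)@n)
for a in((492,185,.092),(648,197,.092),(570,191,.092),(565,190,.092)):
    w=f(*a);print(a,w,(w-H)@d,(w-H)@n)
a,b=f(495,160,.092),f(640,172,.092);v=b-a;print('ang',np.arctan2(v@n,v@d))
a,b=f(490,218,.092),f(640,228,.092);v=b-a;print('ang',np.arctan2(v@n,v@d))
l=f(325,182,.056);c=f(445,165,.044);print('lug-to-collar',(l-H)@d,(c-H)@d)
hc=pos*1
K=np.array([pos[0],pos[1],0])+d*.066-n*.056;print('pred knob',K)
goal([K[0],K[1],.1557],n); goal([K[0],K[1],.1557],-n)
```

```text
[5.38541683e-01 4.73323379e-04 1.55714760e-01] handle [0.53765014 0.0013712  0.059     ] 0.0006967430408785372 -0.0010562153523956928
(492, 185, 0.092) [0.49410791 0.0643823  0.092     ] 0.05278355527720336 -0.05549972844883739
(648, 197, 0.092) [0.50074573 0.08761426 0.092     ] 0.0768817107876718 -0.05374944152160148
(570, 191, 0.092) [0.49742218 0.07597353 0.092     ] 0.06480745435857398 -0.05462407215411849
(565, 190, 0.092) [0.49711699 0.07523949 0.092     ] 0.06402654295637134 -0.05477281682925267
ang 0.0775554845125727
ang 0.06329170117456905
lug-to-collar 0.032048959749891165 0.05603756626798129
pred knob [0.49721053 0.0765242  0.        ]
t 12.6 q [-0.15  0.32 -0.18  1.07  0.    0.05] travel [ 0.0554  0.0661 -0.0015] turn [6.000e-02 5.000e-02 9.002e+01] pos [0.5379 0.0006 0.1543] w 0.0603
t 12.6 q [-0.15  0.32 -0.18  1.07  0.    0.05] travel [ 0.0554  0.0661 -0.0015] turn [-5.000e-02  6.000e-02 -8.998e+01] pos [0.5379 0.0006 0.1543] w 0.0603
```

Call:
{"method": "carry_out", "body": {"increments": [{"travel":[0.011,0.013,0],"turn":[0,0,-8.5],"grip":0.05},{"travel":[0.022,0.026,0],"turn":[0,0,-17],"grip":0.05},{"travel":[0.033,0.039,0],"turn":[0,0,-25.5],"grip":0.05},{"travel":[0.044,0.052,0],"turn":[0,0,-34],"grip":0.05},{"travel":[0.055,0.066,0],"turn":[0,0,-42],"grip":0.05}]}}

```text
time_s: 13.1
position: [0.4962, 0.0769, 0.1526]
ee_rot: [-0.264, 0.965, 0.0, -0.001]
ft_force: [-0.6, -0.0, 0.1]
width: 0.0497
```

Call:
{"method": "carry_out", "body": {"increments": [{"travel":[0,0,0],"turn":[0,0,-8.5],"grip":0.05},{"travel":[0,0,0],"turn":[0,0,-17],"grip":0.05},{"travel":[0,0,0],"turn":[0,0,-25.5],"grip":0.05},{"travel":[0,0,0],"turn":[0,0,-34],"grip":0.05},{"travel":[0,0,0],"turn":[0,0,-42],"grip":0.05}]}}

```text
time_s: 13.6
position: [0.4966, 0.0764, 0.1526]
ee_rot: [-0.592, 0.806, 0.001, -0.001]
ft_force: [-0.2, 0.3, 0.2]
width: 0.0499
```

Run:
```python
from h import *
from station import capture,robot
a=.07; nn=-(n*np.cos(a)-d*np.sin(a))
goal([.4972,.076,.0645],nn)
s=robot.read_state()
p,_=capture('wrist');cv2.imwrite('pics/w6.png',p[:,:,::-1]); np.save('pics/p6.npy',np.r_[s['position'],s['ee_rot']])
```

```text
t 13.6 q [-0.01  0.26 -0.27  1.04  0.   -1.28] travel [ 0.0002 -0.0009  0.0881] turn [ 0.11 -0.03 -1.62] pos [0.4966 0.0764 0.1526] w 0.0499
```

View pics/w6.png

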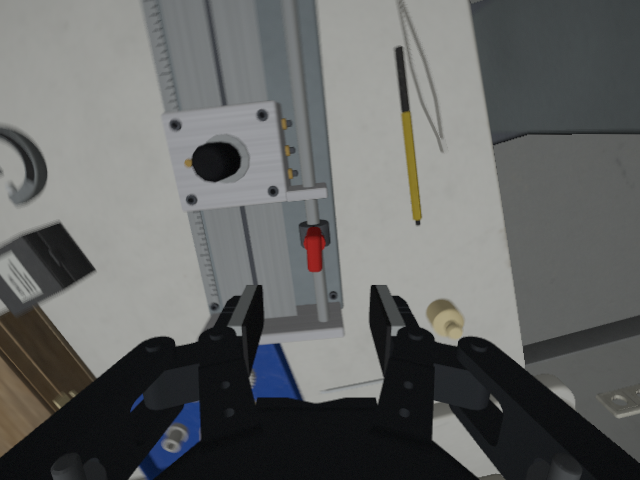

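Call:
{"method": "carry_out", "body": {"increments": [{"travel":[0,-0.0005,0.03],"turn":[0,0,-0.5],"grip":0.045},{"travel":[0,-0.0005,0.05],"turn":[0,0,-0.5],"grip":0.045},{"travel":[0,-0.0005,0.07],"turn":[0,0,-0.5],"grip":0.045},{"travel":[0,-0.0005,0.084],"turn":[0,0,-0.5],"grip":0.045},{"travel":[0,-0.0005,0.084],"turn":[0,0,-0.5],"grip":0.045}]}}

```text
time_s: 14.15
position: [0.496, 0.0762, 0.0677]
ee_rot: [-0.592, 0.806, 0.001, -0.002]
ft_force: [-0.5, 0.5, 1.4]
width: 0.0449
```

```bash
python3 f.py
python3 - <<'E'
from h import *
from station import capture,robot
goal([.4972,.076,.0665],-n)
p,_=capture('wrist');cv2.imwrite('pics/w7.png',p[:,:,::-1])
I=Rn.from_euler('x',180,degrees=True).as_quat()
print(wpx((315,257),.092,[0,0,.1526],I))
E
```

```text
t 14.15 w 0.0449 F.d 0.36 F.n -0.56 Fz 1.40 s 0.1776 n -0.0557 z 0.0677 [-0.   -0.02 -0.01]
t 14.15 q [-0.01  0.34 -0.42  0.82  0.   -1.28] travel [-0.0001 -0.0012  0.0012] turn [ 0.23 -0.06 -5.63] pos [0.496  0.0762 0.0677] w 0.0449
[-0.00188799  0.00097307  0.092     ]
```

View pics/w7.png

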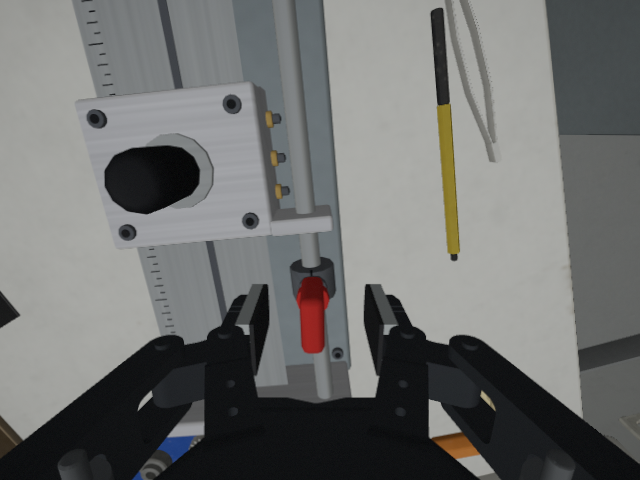

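Run:
```python
import cv2
p=cv2.imread("pics/w7.png")[240:390,230:400]
cv2.imwrite("pics/w7z.png",cv2.resize(p,None,fx=4,fy=4,interpolation=cv2.INTER_CUBIC))
```

```text
(no output)
```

View pics/w7z.png

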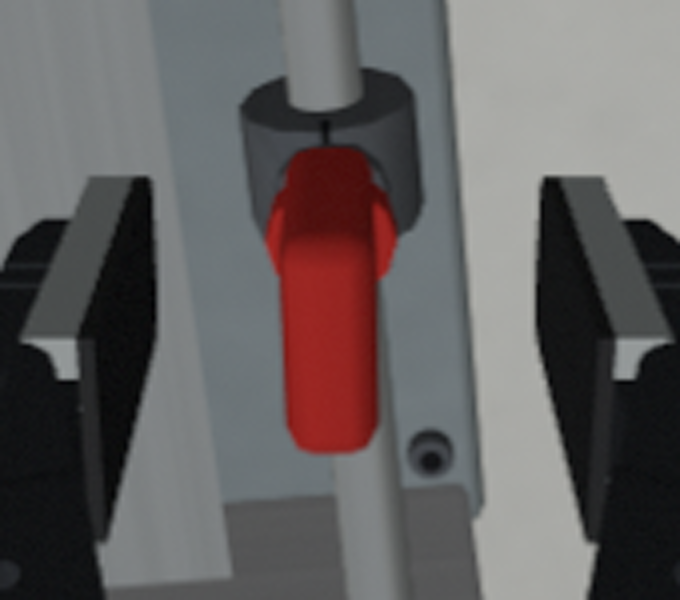

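Run:
```python
from h import *
I=Rn.from_euler('x',180,degrees=True).as_quat()
for z in(.0665,.0677):
  a,b=[wpx((312.8,v),.093,[0,0,z],I) for v in(299.5,351)]
  print(a,b,(a+b)/2)
```

```text
[0.01359296 0.00153944 0.093     ] [-0.00992965  0.00160799  0.093     ] [0.00183166 0.00157372 0.093     ]
[0.01295353 0.00155267 0.093     ] [-0.01081393  0.00162193  0.093     ] [0.0010698 0.0015873 0.093    ]
```

Call:
{"method": "carry_out", "body": {"increments": [{"travel":[0.001,-0.0015,0],"turn":[0,0,0],"grip":0.03},{"travel":[0.001,-0.0015,0],"turn":[0,0,0],"grip":0.02},{"travel":[0.001,-0.0015,0],"turn":[0,0,0],"grip":0.005},{"travel":[0.001,-0.0015,0],"turn":[0,0,0],"grip":0.005},{"travel":[0.001,-0.0015,0],"turn":[0,0,0],"grip":0.005}], "force": 35}}

```text
time_s: 14.7
position: [0.4979, 0.0751, 0.0705]
ee_rot: [-0.593, 0.805, 0.0, -0.0]
ft_force: [-8.0, 1.4, 12.0]
width: 0.0094
```

```bash
python3 f.py
```

```text
t 14.70 w 0.0094 F.d -0.31 F.n -8.16 Fz 12.00 s 0.1769 n -0.0535 z 0.0705 [0.33 1.74 0.09]
```

Call:
{"method": "carry_out", "body": {"increments": [{"travel":[0,0.0006,-0.0008],"turn":[0,0,0],"grip":0.005},{"travel":[0,0.0006,-0.0008],"turn":[0,0,5],"grip":0.005},{"travel":[0,0.0006,-0.0008],"turn":[0,0,10],"grip":0.005},{"travel":[0,0.0006,-0.0008],"turn":[0,0,15],"grip":0.005}]}}

```text
time_s: 15.1
position: [0.4976, 0.0751, 0.0707]
ee_rot: [-0.481, 0.877, 0.0, -0.0]
ft_force: [-3.7, 1.3, -0.7]
width: 0.0092
```

```bash
python3 f.py
```

```text
t 15.10 w 0.0092 F.d 0.51 F.n -3.93 Fz -0.67 s 0.1769 n -0.0538 z 0.0707 [0.12 0.68 0.13]
```

Call:
{"method": "carry_out", "body": {"increments": [{"travel":[0,0,0],"turn":[0,0,5],"grip":0.005},{"travel":[0,0,0],"turn":[0,0,10],"grip":0.005},{"travel":[0,0,0],"turn":[0,0,15],"grip":0.005},{"travel":[0,0,0],"turn":[0,0,20],"grip":0.005}]}}

```text
time_s: 15.5
position: [0.4975, 0.0751, 0.0707]
ee_rot: [-0.322, 0.947, 0.0, -0.001]
ft_force: [-4.6, 1.8, 0.1]
width: 0.0092
```

```bash
python3 f.py
```

```text
t 15.50 w 0.0092 F.d 0.78 F.n -4.83 Fz 0.14 s 0.1769 n -0.0539 z 0.0707 [0.14 0.82 0.16]
```

Call:
{"method": "carry_out", "body": {"increments": [{"travel":[0,0,0],"turn":[0,0,5],"grip":0.005},{"travel":[0,0,0],"turn":[0,0,10],"grip":0.005},{"travel":[0,0,0],"turn":[0,0,15],"grip":0.005},{"travel":[0,0,0],"turn":[0,0,20],"grip":0.005},{"travel":[0,0,0],"turn":[0,0,25],"grip":0.005}]}}

```text
time_s: 16.0
position: [0.4974, 0.0753, 0.0707]
ee_rot: [-0.109, 0.994, 0.0, -0.001]
ft_force: [-5.5, 2.0, 0.8]
width: 0.0086
```

```bash
python3 f.py
```

```text
t 16.00 w 0.0086 F.d 0.80 F.n -5.82 Fz 0.76 s 0.1769 n -0.0541 z 0.0707 [0.37 0.96 0.1 ]
```

Call:
{"method": "carry_out", "body": {"increments": [{"travel":[0,0,0],"turn":[0,0,4],"grip":0.005},{"travel":[0,0,0],"turn":[0,0,8],"grip":0.005},{"travel":[0,0,0],"turn":[0,0,12],"grip":0.005},{"travel":[0,0,0],"turn":[0,0,14],"grip":0.005}]}}

```text
time_s: 16.4
position: [0.4973, 0.0754, 0.0707]
ee_rot: [0.012, 1.0, 0.0, -0.001]
ft_force: [-5.6, 1.7, 1.6]
width: 0.0094
```

```bash
python3 f.py
```

```text
t 16.40 w 0.0094 F.d 0.50 F.n -5.79 Fz 1.64 s 0.1770 n -0.0542 z 0.0707 [0.43 1.07 0.12]
```

Call:
{"method": "carry_out", "body": {"increments": [{"travel":[0,0,0],"turn":[0,0,2],"grip":0.005},{"travel":[0,0,0],"turn":[0,0,3],"grip":0.005},{"travel":[0,0,0],"turn":[0,0,3],"grip":0.005}]}}

```text
time_s: 16.7
position: [0.4974, 0.0754, 0.0707]
ee_rot: [0.037, 0.999, 0.0, -0.001]
ft_force: [-5.6, 3.5, 0.8]
width: 0.0097
```

```bash
python3 f.py
python3 - <<'E'
from h import *
from station import capture
p,_=capture('wrist');cv2.imwrite('pics/w8.png',p[:,:,::-1])
E
```

```text
t 16.70 w 0.0097 F.d 2.28 F.n -6.20 Fz 0.84 s 0.1771 n -0.0541 z 0.0707 [0.42 1.13 0.47]
```

View pics/w8.png

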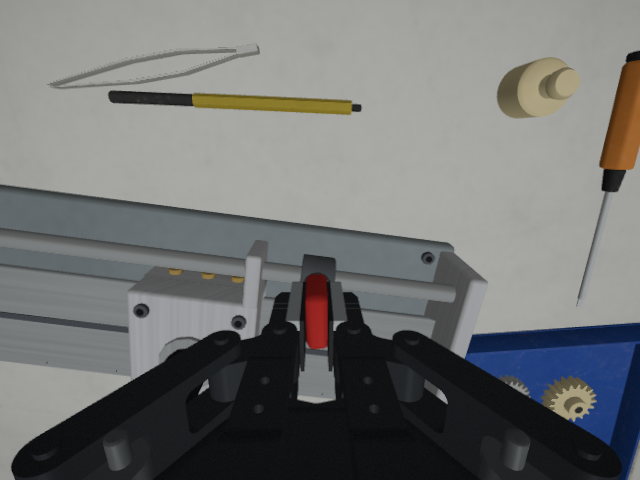

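Call:
{"method": "carry_out", "body": {"increments": [{"travel":[0,0,0],"turn":[0,0,-1.5],"grip":0.005},{"travel":[0,0,0],"turn":[0,0,-1.5],"grip":0.015},{"travel":[0,0,0],"turn":[0,0,-1.5],"grip":0.022},{"travel":[0,0,0],"turn":[0,0,-1.5],"grip":0.022}]}}

```text
time_s: 17.15
position: [0.4986, 0.075, 0.0709]
ee_rot: [0.024, 1.0, -0.0, 0.0]
ft_force: [0.4, 0.4, -0.3]
width: 0.0219
```

Call:
{"method": "carry_out", "body": {"increments": [{"travel":[0,0,-0.015],"turn":[0,0,0],"grip":0.022},{"travel":[0,0,-0.04],"turn":[0,0,0],"grip":0.022},{"travel":[0,0,-0.075],"turn":[0,0,0],"grip":0.022},{"travel":[0,0,-0.11],"turn":[0,0,0],"grip":0.022},{"travel":[0,0,-0.12],"turn":[0,0,0],"grip":0.022}]}}

```text
time_s: 17.65
position: [0.4997, 0.075, 0.194]
ee_rot: [0.024, 1.0, 0.0, 0.002]
ft_force: [-0.2, 0.4, -0.7]
width: 0.0221
```

```bash
python3 f.py
python3 - <<'E'
from h import *
from station import capture,robot
s=robot.read_state(); np.save('pics/p9.npy',np.r_[s['position'],s['ee_rot']])
p,_=capture('wrist');cv2.imwrite('pics/w9.png',p[:,:,::-1])
cv2.imwrite('pics/w9z.png',cv2.resize(p[130:280,220:420,::-1],None,fx=4,fy=4,interpolation=cv2.INTER_CUBIC))
p,_=capture('top');cv2.imwrite('pics/t9.png',p[:,:,::-1])
E
```

```text
t 17.65 w 0.0221 F.d 0.31 F.n -0.23 Fz -0.73 s 0.1771 n -0.0518 z 0.1940 [-0.03 -0.03 -0.03]
```

View pics/w9z.png

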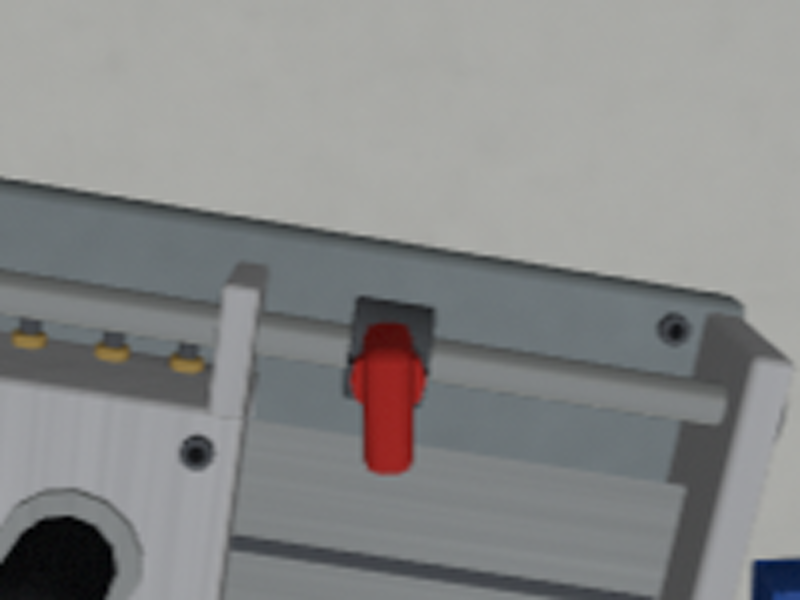

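View pics/t9.png

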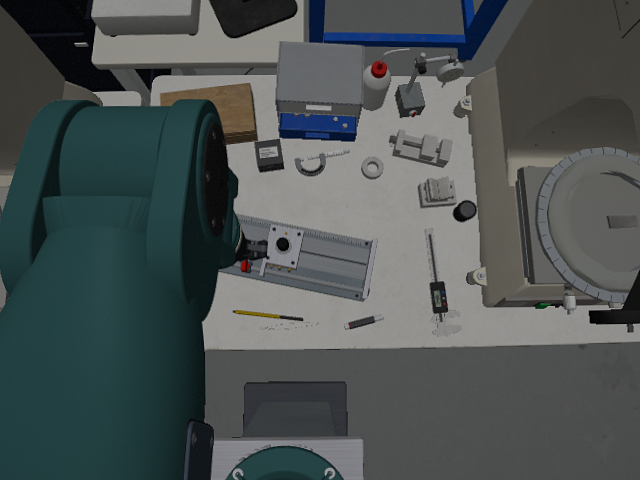

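Run:
```python
from h import *
v=np.load('pics/p9.npy');pos,q=v[:3],v[3:]
f=lambda x,y,z: wpx((219.6+x/4,129.6+y/4),z,pos,q)
a=f(254,375,.044); b=f(350,372,.044); k1=f(388,364,.092);k2=f(388,468,.092)
print((b-a)@d); v=k2-k1; print('knob',np.arctan2(v@n,v@d),np.linalg.norm(v))
H=f(55,572,.059)
print('handle->knob along',((k1+k2)/2-H)@d)
```

```text
0.021537086854934048
knob 1.4132214809974848 0.020939832735927453
handle->knob along 0.06730331540578677
```

The gap measures about 22 mm and the knob about 1.41 rad, and the arm is clear, so I'm handing in.

```bash
python3 -c "
from station import ticket
print(ticket.job_done())"
```

```text
the job is handed in; nothing more can be done
None
```

The job is done and handed in at about 17.7 s; the hand-in reports no verdict.

- **Finding the tight place:** I gripped the saddle by its handle and ran it about 133 mm from where it started, with the lug pushing the collar ahead. The normal push was about 5.2 N. I stopped when it rose to about 10.2 N, roughly 5 N above normal.
- **Backing off:** I drew the saddle back about 21 mm and released it. The only push left at the handle was about 0.3 N, so it runs free.
- **Clamping the collar:** I turned the red wing knob clockwise until the wrist torque jumped to about 0.47 N m at its stop. Then I let go and raised the gripper clear.

**Last checks:**
- The wrist camera puts the lug 21.5 mm short of the collar. A second estimate, from handle to knob, gives about 23 mm.
- The knob measures about 1.41 rad, which is at its stop.
- The force on the tool is about zero.
- In the last top picture the loupe and ring gauge stand where they were. The arm hid the screwdriver and weight there, but nothing I moved came near them.

No check failed. The 1.5 mm between the two gap figures is within camera accuracy.

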